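# Sweep the tealights and matches into the empty drawer

## Robot

A 6-joint arm with a two-finger parallel gripper is mounted at the origin on the work surface. World frame = base frame: x ahead of the robot, y to its left, z up, the work surface at z = 0. Lengths are in m, angles in rad, forces in N, time in s.
With the tool pointing down it reaches from about 0.375 to 0.975 m from the base axis. Payload 3.8 kg.
Tool frame: the origin (TCP) lies midway between the tips of the shut fingers; the grasp point (between the pads) lies 19 mm behind it; z points along the fingers, y is the line along which they close (so a half turn about z gives the same grasp; the last joint's range is limited). The gripper opens to 85 mm and grips with 20 to 120 N. Pads are 22 mm wide; open, the fingers measure 114 mm over their backs; the gripper's body (76 mm by 85 mm) begins 54 mm behind the grasp point. The pads swing forward as they close: fully open they stand 13 mm farther back than shut.
Start: joints at [1.074, 0.264, 1.604, -0, 1.274, -0.037], TCP at [0.3, 0.605, 0.231] pointing down, gripper open.
Joint ranges: [-2.63, 2.63], [-0.94, 2.18], [0.31, 2.57], [-1.31, 4.45], [0, 2.66], [-2.55, 2.55]. Speed limits (rad/s): [2.57, 2.57, 3.14, 3.14, 3.14, 3.14].

## Interface

Orientations are given as a rotation vector (axis times angle).
In Python, from workcell import read_state, vision, ticket gives the robot as it stands. The module is installed in compiled form; this text tells all that it offers.
- The arm moves only by the tool jog_arm, never from a script. Its arguments are lists of equal length, an entry for each row: "turn": the turn, a rotation vector about the tool's x, y, z in rad, a list of three; "delta_pos": the shift along the tool's x, y, z in m, a list of three; "gripper": the finger opening in m, from 0 to 0.0854. In form: {"turn": [[rx, ry, rz], ...], "delta_pos": [[dx, dy, dz], ...], "gripper": [gripper, ...]}. A call has 1 to 20 rows; each row shifts and turns the commanded pose from where the row before left it, along the tool's axes as they then stand; what a row does not reach is not made up. A row lasts 1/12 s, in which the tool goes at most 41.7 mm and 7.16 degrees, less where a joint would pass 70% of its speed; a pose out of reach is approached as far as the arm can. A call with a gripper value outside its range is refused whole. The fingers move at their own pace and stop on an object; "grip_force" is the grip in N (left out, the last holds). Time passes only in rows, so rows that do not move let the fingers close. It gives the time, the measured TCP pose, the force, the opening and the grip force at its end, in the units of the state.
- read_state(): the state, without advancing time (a new reading comes with each control period).
- vision.read_camera(name): name is "scene" or "top" or "wrist"; returns the picture (384x512x3 uint8, red, green, blue); there is no depth.
- vision.calibration(name): a dict with "vfov" (degrees; the focal length in pixels is half the picture's height over the tangent of half this angle, whatever the lens; pixels are square), "cx", "cy" (the principal point, pixels), "R" (3x3) and "t" (3): a world point X has camera coordinates R X + t; the wrist camera has in their place "mount" (4x4, takes a point from camera to tool coordinates, whose origin is the TCP and whose axes are the flange's). Camera axes: x right, y down, z forward; pixel columns grow to the right and rows downward; lengths in m; the calibration is good to about 2 mm. A picture is of the moment at which its call begins: read the wrist's pose just before it. calibration takes no time and is no camera call.
- ticket.finish_job(): hands the job in; it is judged then, once.
The state is a dict: "time": time; "q": joint angles; "joint_vel": joint speeds; "joint_torque": joint torques, N m; "tool_pos": TCP position; "tcp_rot": TCP orientation; "wrist_force": force on the tool from outside, world axes, zero at the start; "torque": the same for the moment, N m; "width": opening from 0.0 (shut) to 1.0 (fully open); "grip_force": force on a finger pad.
Only numpy, scipy, OpenCV 4.12 (cv2) and the standard library are available. Lean on these libraries where they do the work, as an engineer would, in place of code of your own. Each camera call takes 0.05 s, during which the arm holds its last target. There are 200 camera calls.

## Task

Clear the cabinet top for the evening: with the fingertips, sweep the two tealights and the matchbox across the top and off its front edge into the empty one of the two open drawers. Only push them along the surface, steadily and without flicking; do not pinch them or lift them. Leave the mug, the pump bottle and the remote control where they are; finish clear of everything.

Things in the scene. Friction and masses are not known exactly. Their poses are not given: they have to be found in the camera images.
- edge (a point): point on the front edge of the white cabinet top, half-way along it. The top is flat at z = 0 and ends here; its front edge is straight, runs along y over the whole 1.5 m width and looks to +x, away from the robot. The top is 20 mm thick; the drawers slide out from under it to +x
- empty_drawer_in (a point): middle of the inner floor of the empty drawer, pulled out 180 to 260 mm from under the top. Inside: 400 mm (x) by 396 mm (y), axes as the world's; walls 12 mm thick and 70 mm high, its front 93 mm above the floor. The floor is 115 mm below the cabinet top; only the part beyond the front edge is open from above. Stiff slides (about 10 N)
- full_drawer_in (a point): middle of the inner floor of the other open drawer: same size and height, filled nearly to the rim with boxed goods; nothing belongs there. The two drawers lie side by side, 446 mm between their middles
- tealight1: tealight candle lying flat: bare metal cup 38 mm across, 15 mm high, white wax, about 15 g; slides, does not roll. Origin at the centre of its underside, z up
- tealight2: the second tealight, the same as the first
- matchbox: matchbox lying flat, 53 mm long (its x) by 36 mm wide (its y) by 15 mm high, about 12 g. Origin at the centre of its underside
- mug: white mug, 80 mm across, 90 mm high, handle towards its +y reaching about 75 mm from the axis; origin at the centre of its underside. Leave it alone
- sanitizer: small pump bottle with a blue band, 54 mm across, 130 mm high over the pump; origin at the centre of its underside. Leave it alone
- remote: black remote control lying flat, 44 (its x) by 150 (its y) by 18 mm high; origin at the centre of its underside. Leave it alone

How it is judged:
At the end, for the whole second after the job is handed in: Both tealights and the matchbox lie at rest inside the empty drawer (within its walls and below their rim, any way up); the mug, pump bottle and remote control are within 15 mm of where they stood (x of tealight1 in the frame of empty_drawer_in between -0.205 and 0.205 m and y of tealight1 in the frame of empty_drawer_in between -0.203 and 0.203 m and z of tealight1 in the frame of empty_drawer_in between -0.006 and 0.062 m and linear speed of each of tealight1, tealight2, matchbox below 0.03 m/s and x of tealight2 in the frame of empty_drawer_in between -0.205 and 0.205 m and y of tealight2 in the frame of empty_drawer_in between -0.203 and 0.203 m and z of tealight2 in the frame of empty_drawer_in between -0.006 and 0.062 m and x of matchbox in the frame of empty_drawer_in between -0.205 and 0.205 m and y of matchbox in the frame of empty_drawer_in between -0.203 and 0.203 m and z of matchbox in the frame of empty_drawer_in between -0.006 and 0.062 m and distance of each of mug, sanitizer, remote from where it was at the start of the episode below 0.015 m); the robot touches nothing.
It fails at once if a tealight or the matchbox was lifted off the cabinet top (more than 12 mm) (height (world z) of any of tealight1, tealight2, matchbox above 0.012 m).
It fails at once if a tealight or the matchbox was pinched or squeezed (more than 15 N from the fingers) (contact force between the fingers and tealight1 above 15 N or contact force between the fingers and tealight2 above 15 N or contact force between the fingers and matchbox above 15 N).
It fails at once if a tealight or the matchbox was flicked along the top (faster than 0.7 m/s) ((linear speed of tealight1 above 0.7 m/s and height (world z) of tealight1 above -0.004 m) or (linear speed of tealight2 above 0.7 m/s and height (world z) of tealight2 above -0.004 m) or (linear speed of matchbox above 0.7 m/s and height (world z) of matchbox above -0.004 m)).
It fails at once if the mug, pump bottle or remote control was shifted by more than 15 mm (distance of any of mug, sanitizer, remote from where it was at the start of the episode above 0.015 m).
It also fails if it takes over 64 s, if anything falls off the work surface, if the arm or the gripper's body presses on something with over 40 N, if the wrist force passes 120 N, or if a joint passes its speed limit or range.

## Working session

There is one attempt and no reset: what is moved stays moved. The work goes in short steps, Python scripts to look and compute and a tool call to move; the robot and the scene stay as the last step left them, time stands still between calls to the robot, and variables do not carry over. Pictures are saved under pics/ and viewed, at most 10 in all, crops included, and the job is handed in when it is done.

Besides the shell and the picture viewer there is one more tool, called after "Request:" as name(argument=value, ...), one argument or row to a line, values as JSON. jog_arm: Moves the arm, as the interface text tells. Its arguments: {"type":"object","properties":{"turn":{"type":"array","items":{"type":"array","items":{"type":"number"}}},"delta_pos":{"type":"array","items":{"type":"array","items":{"type":"number"}}},"gripper":{"type":"array","items":{"type":"number"}},"grip_force":{"type":"number"}},"required":["turn","delta_pos","gripper"]}

```bash
mkdir -p pics; python3 - <<'E'
from workcell import read_state, vision
import cv2,numpy as np
s=read_state();print({k:np.round(v,3).tolist() for k,v in s.items()})
for n in("top","scene"):
    im=vision.read_camera(n);cv2.imwrite(f"pics/{n}1.png",im[:,:,::-1])
    c=vision.calibration(n);print(n,{k:np.round(v,4).tolist() for k,v in c.items()})
print(vision.calibration("wrist"))
E
```

```text
{'time': 0.0, 'q': [1.074, 0.265, 1.605, 0.0, 1.274, -0.037], 'joint_vel': [-0.001, -0.001, -0.0, -0.0, 0.003, -0.0], 'joint_torque': [0.001, -51.509, -36.733, -0.0, 0.013, 0.0], 'tool_pos': [0.299, 0.604, 0.23], 'tcp_rot': [-0.716, -3.058, 0.003], 'wrist_force': [-0.135, 0.668, 0.836], 'torque': [0.033, 0.028, -0.009], 'grip_force': 0.0, 'width': 1.005}
top {'vfov': 48.0867, 'cx': 260.6006, 'cy': 195.8126, 'R': [[-0.012, -0.9999, -0.0036], [-0.9895, 0.0124, -0.1443], [0.1443, 0.0018, -0.9895]], 't': [-0.0063, 0.476, 0.8576]}
scene {'vfov': 53.629, 'cx': 250.1119, 'cy': 191.5388, 'R': [[0.7368, 0.6761, 0.0022], [0.559, -0.6073, -0.5645], [-0.3803, 0.4172, -0.8254]], 't': [-0.3721, -0.2772, 1.0184]}
{'vfov': 68.69882882118743, 'cx': 251.79334417425716, 'cy': 190.79601431483678, 'mount': array([[ 2.75410147e-04, -9.59048823e-01, -2.83240674e-01,
         7.16299460e-02],
       [ 9.99999919e-01,  1.80731082e-04,  3.60400897e-04,
        -4.28575357e-04],
       [-2.94451663e-04, -2.83240750e-01,  9.59048795e-01,
        -1.42720480e-01],
       [ 0.00000000e+00,  0.00000000e+00,  0.00000000e+00,
         1.00000000e+00]])}
```

View pics/top1.png

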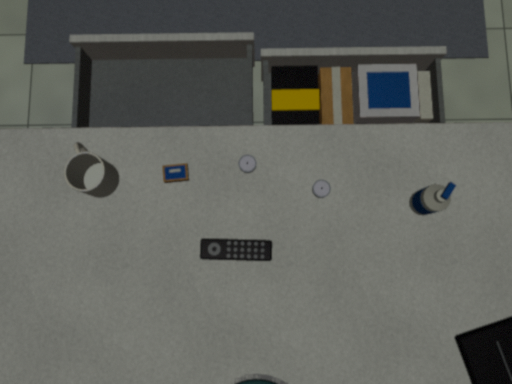

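View pics/scene1.png

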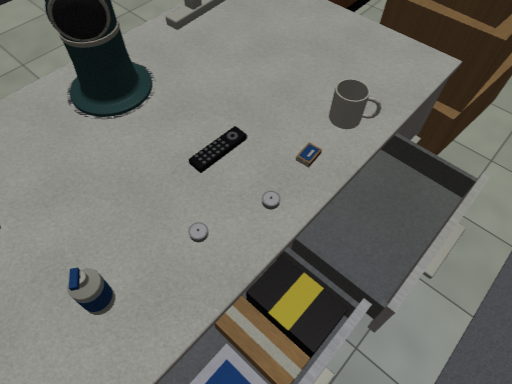

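The images show the mug at (85,172) in the top view, the matchbox at (176,173), tealights at (247,163) and (321,188), the remote at (236,250) and the bottle at (433,199). The front edge is at row ~125 and the empty drawer is on the left, inner columns ~90–252.

```bash
cat > h.py <<'E'
import numpy as np,cv2
from workcell import read_state, vision
def ray(n,px,z):
    c=vision.calibration(n);f=192/np.tan(np.radians(c["vfov"]/2));R=np.array(c["R"]);t=np.array(c["t"])
    d=R.T@np.array([(px[0]-c["cx"])/f,(px[1]-c["cy"])/f,1]);o=-R.T@t
    return (o+d*(z-o[2])/d[2])
E
python3 - <<'E'
from h import *
from scipy.spatial.transform import Rotation as Ro
im=cv2.imread("pics/top1.png");sc=cv2.imread("pics/scene1.png")
def tl(img,n,c,r=16):
    p=img[c[1]-r:c[1]+r,c[0]-r:c[0]+r].astype(int)
    bg=np.median(p.reshape(-1,3),0)
    m=(np.abs(p-bg).sum(2)>45).astype(np.uint8)
    cs,_=cv2.findContours(m,cv2.RETR_EXTERNAL,cv2.CHAIN_APPROX_NONE)
    k=max(cs,key=cv2.contourArea);rc=cv2.minAreaRect(k)
    q=np.array(rc[0])+[c[0]-r,c[1]-r]
    box=cv2.boxPoints(rc)+[c[0]-r,c[1]-r]
    return q,rc,box
for nm,ct,cs in(("t1",(247,163),(271,200)),("t2",(321,188),(198,232)),("mb",(176,173),(309,154)),("remote",(236,250),(219,149))):
    r=16 if nm!="remote" else 44
    for n,img,c in(("top",im,ct),("scene",sc,cs)):
        q,rc,box=tl(img,n,c,r)
        print(nm,n,q.round(1),np.round(rc[1],1),ray(n,q,.009).round(4))
        if nm in("mb","remote"): print([ray(n,b,.015)[:2].round(3).tolist() for b in box])
print("edge",[ray("top",p,0).round(3)[:2].tolist() for p in((20,128),(200,126),(490,123))])
for nm,p,z in(("Lrim-in",(91,50),-.045),("Rrim-in",(253,60),-.045),("Ledge",(89,127),-.045),("Redge",(253,125),-.045),("front",(165,44),-.022),("bottle",(425,205),.0),("fullR",(434,90),-.045),("fullL",(271,90),-.045)):print(nm,ray("top",p,z).round(3))
print("mug rim",ray("top",(85,172),.09).round(3))
for n,p in(("mug base",(347,122)),("bottle base",(97,303))):print(n,ray("scene",p,0.).round(3))
print(Ro.from_rotvec(read_state()["tcp_rot"]).as_matrix().round(3))
E
```

```text
t1 top [245.8 167.7] [18.4 10.6] [0.5412 0.0189 0.009 ]
t1 scene [271. 200.] [18. 18.] [0.5524 0.0139 0.009 ]
t2 top [320.8 188.8] [16.3 18.4] [ 0.4933 -0.1408  0.009 ]
t2 scene [198. 232.] [19.8 19.8] [ 0.4945 -0.1435  0.009 ]
mb top [175.4 172.8] [17.7 25.9] [0.5319 0.1705 0.009 ]
[[0.548, 0.199], [0.552, 0.144], [0.514, 0.14], [0.509, 0.195]]
mb scene [308.4 154.4] [17.5 24.9] [0.5338 0.1678 0.009 ]
[[0.518, 0.132], [0.511, 0.203], [0.555, 0.195], [0.56, 0.126]]
remote top [235.5 249.5] [23. 73.] [0.3666 0.0419 0.009 ]
[[0.391, 0.118], [0.389, -0.035], [0.342, -0.034], [0.344, 0.117]]
remote scene [217.5 148.5] [19.8 64.3] [0.3667 0.0381 0.009 ]
[[0.341, -0.037], [0.345, 0.129], [0.402, 0.11], [0.394, -0.05]]
edge [[0.639, 0.518], [0.638, 0.12], [0.637, -0.52]]
Lrim-in [ 0.843  0.388 -0.045]
Rrim-in [ 0.813  0.002 -0.045]
Ledge [ 0.654  0.384 -0.045]
Redge [ 0.653  0.004 -0.045]
front [ 0.844  0.206 -0.022]
bottle [ 0.457 -0.364  0.   ]
fullR [ 0.733 -0.421 -0.045]
fullL [ 0.738 -0.039 -0.045]
mug rim [0.519 0.332 0.09 ]
mug base [0.537 0.324 0.   ]
bottle base [ 0.462 -0.365  0.   ]
[[-0.896  0.444 -0.001]
 [ 0.444  0.896 -0.002]
 [ 0.    -0.002 -1.   ]]
```

Request:
jog_arm(
  turn=[
    [0,0,0.118],
    [0,0,0.118],
    [0,0,0.118],
    [0,0,0.118],
    [0,0,0.118],
    [0,0,0.118],
    [0,0,0.118],
    [0,0,0.118],
    [0,0,0.118],
    [0,0,0.118],
    [0,0,0.118],
    [0,0,0.118],
    [0,0,0.118],
    [0,0,0.118],
    [0,0,0.118],
    [0,0,0.118],
    [0,0,0.118],
    [0,0,0],
  ],
  delta_pos=[
    [0,0,0],
    [0,0,0],
    [0,0,0],
    [0,0,0],
    [0,0,0],
    [0,0,0],
    [0,0,0],
    [0,0,0],
    [0,0,0],
    [0,0,0],
    [0,0,0],
    [0,0,0],
    [0,0,0],
    [0,0,0],
    [0,0,0],
    [0,0,0],
    [0,0,0],
    [0,0,0],
  ],
  gripper=[0.025,0.025,0.025,0.025,0.025,0.025,0.025,0.025,0.025,0.025,0.025,0.025,0.025,0.025,0.025,0.025,0.025,0.025],
)

```text
time: 1.6
tool_pos: [0.2994, 0.6045, 0.2305]
tcp_rot: [2.965, 1.037, -0.002]
wrist_force: [0.5, -1.0, -0.4]
width: 0.293
grip_force: 0.0
```

Request:
jog_arm(
  turn=[
    [0,0,0],
    [0,0,0],
    [0,0,0],
    [0,0,0],
    [0,0,0],
    [0,0,0],
    [0,0,0],
    [0,0,0],
    [0,0,0],
    [0,0,0],
    [0,0,0],
    [0,0,0],
    [0,0,0],
    [0,0,0],
    [0,0,0],
    [0,0,0],
    [0,0,0],
    [0,0,0],
    [0,0,0],
    [0,0,0],
  ],
  delta_pos=[
    [-0.0123,0.0344,0],
    [-0.0123,0.0344,0],
    [-0.0123,0.0344,0],
    [-0.0123,0.0344,0],
    [-0.0123,0.0344,0],
    [-0.0123,0.0344,0],
    [-0.0123,0.0344,0],
    [-0.0123,0.0344,0],
    [-0.0123,0.0344,0],
    [-0.0123,0.0344,0],
    [-0.0123,0.0344,0],
    [-0.0123,0.0344,0],
    [-0.0123,0.0344,0],
    [-0.0123,0.0344,0],
    [-0.0123,0.0344,0],
    [-0.0123,0.0344,0],
    [-0.0123,0.0344,0],
    [-0.0123,0.0344,0],
    [0,0,0],
    [0,0,0],
  ],
  gripper=[0.025,0.025,0.025,0.025,0.025,0.025,0.025,0.025,0.025,0.025,0.025,0.025,0.025,0.025,0.025,0.025,0.025,0.025,0.025,0.025],
)

```text
time: 3.27
tool_pos: [0.5142, -0.0185, 0.2309]
tcp_rot: [-2.964, -1.04, 0.001]
wrist_force: [1.4, 1.6, -1.8]
width: 0.292
grip_force: 0.0
```

```bash
cat >> h.py <<'E'
from scipy.spatial.transform import Rotation as Ro
def wray(px,z,s):
    c=vision.calibration("wrist");f=192/np.tan(np.radians(c["vfov"]/2));M=np.array(c["mount"])
    R=Ro.from_rotvec(s["tcp_rot"]).as_matrix();p=np.array(s["tool_pos"])
    d=R@M[:3,:3]@np.array([(px[0]-c["cx"])/f,(px[1]-c["cy"])/f,1]);o=p+R@M[:3,3]
    return o+d*(z-o[2])/d[2]
def circles(s,im):
    g=cv2.medianBlur(cv2.cvtColor(im,cv2.COLOR_RGB2GRAY),5)
    k=cv2.HoughCircles(g,cv2.HOUGH_GRADIENT,1,40,param1=80,param2=22,minRadius=12,maxRadius=50)
    return [] if k is None else [(x.round(1).tolist(),wray(x,.015,s).round(4).tolist()) for x in k[0]]
E
python3 - <<'E'
from h import *
s=read_state();im=vision.read_camera("wrist");cv2.imwrite("pics/w1.png",im[:,:,::-1])
print(circles(s,im))
E
```

```text
[([249.5, 127.5, 16.799999237060547], [0.5506, 0.0136, 0.015]), ([311.5, 230.5, 14.899999618530273], [0.495, -0.1406, 0.015]), ([478.5, 163.5, 41.599998474121094], [0.7001, -0.2461, 0.015]), ([379.5, 80.5, 48.29999923706055], [0.6904, -0.0733, 0.015]), ([136.5, 60.5, 23.0], [0.5279, 0.1647, 0.015])]
```

View pics/w1.png

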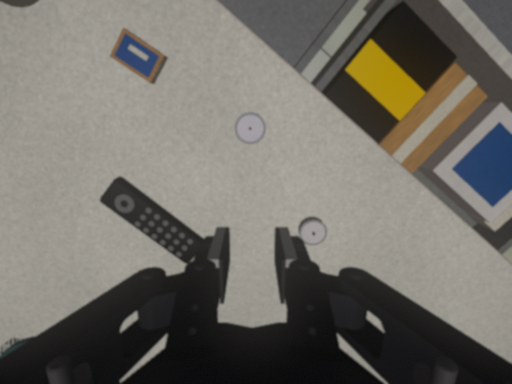

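The wrist view shows tealight1 at (250,128), dead ahead between the fingertips (225/281, 230), with tealight2 at (312,231). Positions agree with the other cameras. Lowering behind tealight1.

Request:
jog_arm(
  turn=[
    [0,0,0],
    [0,0,0],
    [0,0,0],
    [0,0,0],
    [0,0,0],
    [0,0,0],
    [0,0,0],
    [0,0,0],
    [0,0,0],
    [0,0,0],
    [0,0,0],
    [0,0,0],
  ],
  delta_pos=[
    [-0.005,-0.002,0.025],
    [0,0,0.025],
    [0,0,0.025],
    [0,0,0.025],
    [0,0,0.025],
    [0,0,0.025],
    [0,0,0.025],
    [0,0,0.025],
    [0,0,0.01],
    [0,0,0.009],
    [0,0,0.006],
    [0,0,0],
  ],
  gripper=[0.025,0.025,0.025,0.025,0.025,0.025,0.025,0.025,0.025,0.025,0.025,0.025],
)

```text
time: 4.32
tool_pos: [0.5087, -0.0177, 0.0059]
tcp_rot: [-2.963, -1.043, 0.001]
wrist_force: [-0.5, -0.2, -1.5]
width: 0.294
grip_force: 0.0
```

Request:
jog_arm(
  turn=[
    [0,0,0],
    [0,0,0],
    [0,0,0],
    [0,0,0],
    [0,0,0],
    [0,0,0],
    [0,0,0],
    [0,0,0],
    [0,0,0],
    [0,0,0],
    [0,0,0],
    [0,0,0],
    [0,0,0],
    [0,0,0],
    [0,0,0],
    [0,0,0],
    [0,0,0],
    [0,0,0],
    [0,0,0],
    [0,0,0],
  ],
  delta_pos=[
    [0.003,0,0.002],
    [0.006,0,0],
    [0.008,0,0],
    [0.008,0,0],
    [0.01,0,0],
    [0.01,0,0],
    [0.01,0,0],
    [0.01,0,0],
    [0.01,0,0],
    [0.01,0,0],
    [0.01,0,0],
    [0.01,0,0],
    [0.01,0,0],
    [0.01,0,0],
    [0.01,0,0],
    [0.01,0,0],
    [0.01,0,0],
    [0.01,0,0],
    [0.01,0,0],
    [0.008,0,0],
  ],
  gripper=[0.025,0.025,0.025,0.025,0.025,0.025,0.025,0.025,0.025,0.025,0.025,0.025,0.025,0.025,0.025,0.025,0.025,0.025,0.025,0.025],
)

```text
time: 5.98
tool_pos: [0.6528, 0.097, 0.0044]
tcp_rot: [2.964, 1.042, 0.001]
wrist_force: [0.7, 1.5, 0.2]
width: 0.291
grip_force: 0.0
```

```bash
python3 - <<'E'
from h import *
print(read_state()["tool_pos"])
im=vision.read_camera("scene");cv2.imwrite("pics/s2.png",im[:,:,::-1])
E
```

```text
[0.65281763 0.0969676  0.00437219]
```

View pics/s2.png

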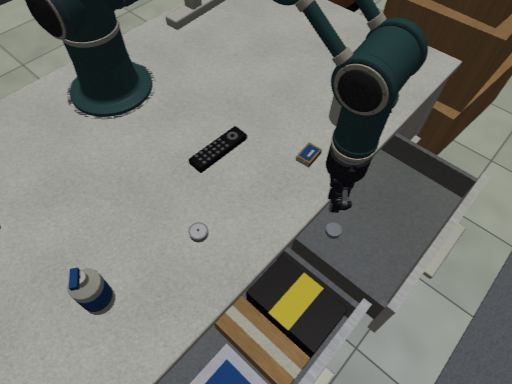

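Tealight1 now lies in the empty drawer at (334,230). Next I'll go behind tealight2.

Request:
jog_arm(
  turn=[
    [0,0,0],
    [0,0,0],
    [0,0,0],
    [0,0,0],
    [0,0,0],
    [0,0,0],
    [0,0,0],
    [0,0,0],
    [0,0,0],
    [0,0,0],
    [0,0,0],
    [0,0,0],
    [0,0,0],
    [0,0,0],
    [0,0,0],
    [0,0,0],
    [0,0,-0.087],
    [0,0,-0.087],
    [0,0,-0.087],
    [0,0,0],
  ],
  delta_pos=[
    [0,0,-0.025],
    [0,0,-0.025],
    [0,0,-0.025],
    [0,0,-0.025],
    [-0.0271,0.0084,0],
    [-0.0271,0.0084,0],
    [-0.0271,0.0084,0],
    [-0.0271,0.0084,0],
    [-0.0271,0.0084,0],
    [-0.0271,0.0084,0],
    [-0.0271,0.0084,0],
    [-0.0271,0.0084,0],
    [-0.0271,0.0084,0],
    [-0.0271,0.0084,0],
    [-0.0271,0.0084,0],
    [-0.0271,0.0084,0],
    [0,0,0],
    [0,0,0],
    [0,0,0],
    [0,0,0],
  ],
  gripper=[0.025,0.025,0.025,0.025,0.025,0.025,0.025,0.025,0.025,0.025,0.025,0.025,0.025,0.025,0.025,0.025,0.025,0.025,0.025,0.025],
)

```text
time: 7.7
tool_pos: [0.4608, -0.1862, 0.1044]
tcp_rot: [2.802, 1.42, -0.0]
wrist_force: [-0.9, -0.3, -0.1]
width: 0.295
grip_force: 0.0
```

```bash
python3 - <<'E'
from h import *
s=read_state();im=vision.read_camera("wrist")
R=Ro.from_rotvec(s["tcp_rot"]).as_matrix();print(s["tool_pos"],R.round(3))
for p,w in circles(s,im): print(p,w,(R.T@(np.array(w)-s["tool_pos"])).round(4))
print("t1 floor",ray("scene",(334,230),-.1).round(3))
E
```

```text
[ 0.46079847 -0.18620944  0.10442062] [[ 0.591  0.806  0.   ]
 [ 0.806 -0.591 -0.   ]
 [-0.     0.    -1.   ]]
[253.5, 130.5, 20.5] [0.4942, -0.1437, 0.015] [0.054  0.0018 0.0894]
t1 floor [ 0.673  0.108 -0.1  ]
```

Request:
jog_arm(
  turn=[
    [0,0,0],
    [0,0,0],
    [0,0,0],
    [0,0,0],
    [0,0,0],
    [0,0,0],
    [0,0,0],
    [0,0,0],
    [0,0,0],
    [0,0,0],
    [0,0,0],
    [0,0,0],
    [0,0,0],
    [0,0,0],
    [0,0,0],
    [0,0,0],
    [0,0,0],
    [0,0,0],
    [0,0,0],
    [0,0,0],
  ],
  delta_pos=[
    [0,0.001,0.02],
    [0,0,0.02],
    [0,0,0.02],
    [0,0,0.02],
    [0,0,0.01],
    [0,0,0.006],
    [0,0,0.004],
    [0.003,0,0],
    [0.006,0,0],
    [0.008,0,0],
    [0.008,0,0],
    [0.01,0,0],
    [0.01,0,0],
    [0.01,0,0],
    [0.01,0,0],
    [0.01,0,0],
    [0.01,0,0],
    [0.01,0,0],
    [0.01,0,0],
    [0.01,0,0],
  ],
  gripper=[0.025,0.025,0.025,0.025,0.025,0.025,0.025,0.025,0.025,0.025,0.025,0.025,0.025,0.025,0.025,0.025,0.025,0.025,0.025,0.025],
)

```text
time: 9.42
tool_pos: [0.5306, -0.0929, 0.0042]
tcp_rot: [-2.803, -1.418, 0.0]
wrist_force: [0.6, -0.0, 0.1]
width: 0.292
grip_force: 0.2
```

```bash
python3 - <<'E'
from h import *
s=read_state();print(s["tool_pos"])
im=vision.read_camera("wrist");cv2.imwrite("pics/w3.png",im[:,:,::-1])
R=Ro.from_rotvec(s["tcp_rot"]).as_matrix()
for p,w in circles(s,im): print(p,w,(R.T@(np.array(w)-s["tool_pos"])).round(4))
E
```

```text
[ 0.53055748 -0.09294773  0.00421508]
[250.5, 202.5, 38.79999923706055] [0.546, -0.0714, 0.015] [ 0.0265 -0.0003 -0.0108]
[359.5, 335.5, 22.299999237060547] [0.5486, -0.1738, 0.015] [-0.0545  0.0624 -0.0108]
```

View pics/w3.png

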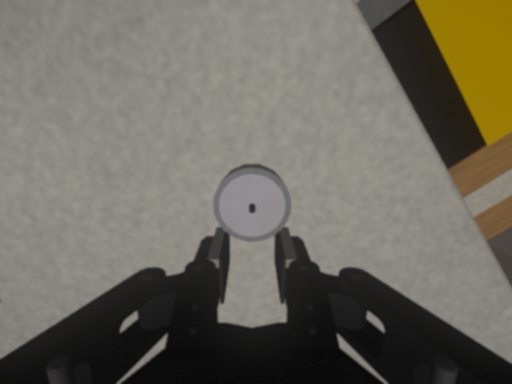

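Tealight2 sits in the cradle between the fingertips at (252,203). I'll continue with a slight steer toward +y.

Request:
jog_arm(
  turn=[
    [0,0,-0.01],
    [0,0,-0.01],
    [0,0,-0.01],
    [0,0,-0.01],
    [0,0,-0.01],
    [0,0,-0.01],
    [0,0,-0.01],
    [0,0,-0.01],
    [0,0,0],
    [0,0,0],
    [0,0,0],
    [0,0,0],
    [0,0,0],
    [0,0,0],
    [0,0,0],
    [0,0,0],
    [0,0,0],
    [0,0,0],
    [0,0,0],
    [0,0,0],
  ],
  delta_pos=[
    [0.006,0,0],
    [0.009,0,0],
    [0.01,0,0],
    [0.01,0,0],
    [0.01,0,0],
    [0.01,0,0],
    [0.01,0,0],
    [0.01,0,0],
    [0.01,0,0],
    [0.01,0,0],
    [0.01,0,0],
    [0.01,0,0],
    [0.01,0,0],
    [0.01,0,0],
    [0.01,0,0],
    [0.01,0,0],
    [0.01,0,0],
    [0.01,0,0],
    [0.01,0,0],
    [0.01,0,0],
  ],
  gripper=[0.025,0.025,0.025,0.025,0.025,0.025,0.025,0.025,0.025,0.025,0.025,0.025,0.025,0.025,0.025,0.025,0.025,0.025,0.025,0.025],
)

```text
time: 11.13
tool_pos: [0.6358, 0.0711, 0.0042]
tcp_rot: [-2.744, -1.529, 0.0]
wrist_force: [0.2, 0.0, -0.0]
width: 0.296
grip_force: 0.0
```

Request:
jog_arm(
  turn=[
    [0,0,0],
    [0,0,0],
    [0,0,0],
    [0,0,0],
  ],
  delta_pos=[
    [0.01,0,0],
    [0.01,0,0],
    [0.01,0,0],
    [0,0,0],
  ],
  gripper=[0.025,0.025,0.025,0.025],
)

```text
time: 11.47
tool_pos: [0.6525, 0.0976, 0.0046]
tcp_rot: [2.743, 1.531, 0.003]
wrist_force: [0.7, 0.1, -0.2]
width: 0.289
grip_force: 0.0
```

```bash
python3 - <<'E'
from h import *
im=vision.read_camera("scene");cv2.imwrite("pics/s4.png",im[:,:,::-1])
E
```

```text
(no output)
```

View pics/s4.png

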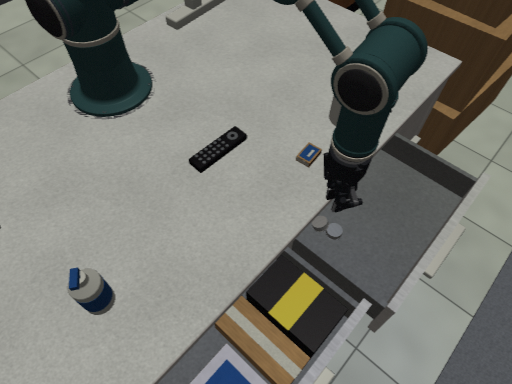

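Request:
jog_arm(
  turn=[
    [0,0,0],
    [0,0,0],
    [0,0,0],
    [0,0,0],
    [0,0,0.113],
    [0,0,0.113],
    [0,0,0.113],
    [0,0,0.113],
    [0,0,0.113],
    [0,0,0.113],
    [0,0,0.113],
    [0,0,0.113],
    [0,0,0.113],
    [0,0,0],
    [0,0,0],
    [0,0,0],
    [0,0,0],
    [0,0,0],
    [0,0,0],
    [0,0,0],
  ],
  delta_pos=[
    [0,0,-0.025],
    [0,0,-0.025],
    [0,0,-0.025],
    [0,0,-0.025],
    [0,0,0],
    [0,0,0],
    [0,0,0],
    [0,0,0],
    [0,0,0],
    [0,0,0],
    [0,0,0],
    [0,0,0],
    [0,0,0],
    [-0.0283,-0.0119,0],
    [-0.0283,-0.0119,0],
    [-0.0283,-0.0119,0],
    [-0.0283,-0.0119,0],
    [-0.0283,-0.0119,0],
    [-0.0283,-0.0119,0],
    [0,0,0],
  ],
  gripper=[0.025,0.025,0.025,0.025,0.025,0.025,0.025,0.025,0.025,0.025,0.025,0.025,0.025,0.025,0.025,0.025,0.025,0.025,0.025,0.025],
)

```text
time: 13.18
tool_pos: [0.4751, 0.1676, 0.1029]
tcp_rot: [3.141, 0.002, -0.01]
wrist_force: [-0.8, -0.9, -0.8]
width: 0.294
grip_force: 0.0
```

```bash
python3 - <<'E'
from h import *
s=read_state();im=vision.read_camera("wrist");cv2.imwrite("pics/w5.png",im[:,:,::-1])
R=Ro.from_rotvec(s["tcp_rot"]).as_matrix();print(np.round(s["tool_pos"],4),R.round(3)[:2])
hsv=cv2.cvtColor(im,cv2.COLOR_RGB2HSV);m=cv2.inRange(hsv,(95,100,40),(130,255,255))
k=max(cv2.findContours(m,cv2.RETR_EXTERNAL,cv2.CHAIN_APPROX_NONE)[0],key=cv2.contourArea);rc=cv2.minAreaRect(k)
w=wray(rc[0],.015,s);print(rc,w.round(4),(R.T@(w-s["tool_pos"])).round(4))
for p in((320,223),(335,230)):print(ray("scene",p,-.1).round(3))
E
```

```text
[0.4751 0.1676 0.1029] [[ 1.     0.001 -0.006]
 [ 0.001 -1.    -0.001]]
((251.291015625, 126.30561065673828), (33.65723419189453, 53.330116271972656), 84.5596694946289) [0.5326 0.1675 0.015 ] [0.058  0.0001 0.0876]
[ 0.638  0.101 -0.1  ]
[ 0.675  0.109 -0.1  ]
```

View pics/w5.png

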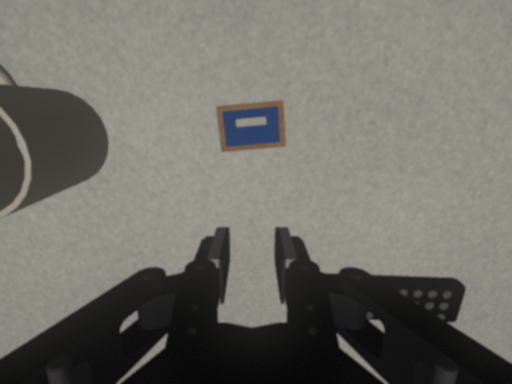

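The matchbox is centred at (251,126) and nearly square to the push. The mug is well to the left and the remote is behind, clear of the fingers.

Request:
jog_arm(
  turn=[
    [0,0,0],
    [0,0,0],
    [0,0,0],
    [0,0,0],
    [0,0,0],
    [0,0,0],
    [0,0,0],
    [0,0,0],
    [0,0,0],
    [0,0,0],
    [0,0,0],
    [0,0,0],
    [0,0,0],
    [0,0,0],
    [0,0,0],
    [0,0,0],
    [0,0,0],
    [0,0,0],
  ],
  delta_pos=[
    [0,0,0.02],
    [0,0,0.02],
    [0,0,0.02],
    [0,0,0.02],
    [0,0,0.01],
    [0,0,0.005],
    [0,0,0.003],
    [0.005,0,0],
    [0.008,0,0],
    [0.008,0,0],
    [0.008,0,0],
    [0.01,0,0],
    [0.01,0,0],
    [0.01,0,0],
    [0.01,0,0],
    [0.01,0,0],
    [0.01,0,0],
    [0.01,0,0],
  ],
  gripper=[0.025,0.025,0.025,0.025,0.025,0.025,0.025,0.025,0.025,0.025,0.025,0.025,0.025,0.025,0.025,0.025,0.025,0.025],
)

```text
time: 14.73
tool_pos: [0.5813, 0.1672, 0.0062]
tcp_rot: [3.142, -0.0, -0.0]
wrist_force: [-0.3, 0.8, 0.4]
width: 0.29
grip_force: 0.1
```

Request:
jog_arm(
  turn=[
    [0,0,0],
    [0,0,0],
    [0,0,0],
    [0,0,0],
    [0,0,0],
    [0,0,0],
    [0,0,0],
    [0,0,0],
    [0,0,0],
    [0,0,0],
  ],
  delta_pos=[
    [0.01,0,0],
    [0.01,0,0],
    [0.01,0,0],
    [0.01,0,0],
    [0.01,0,0],
    [0.01,0,0],
    [0.01,0,0],
    [0.01,0,0],
    [0.008,0,0],
    [0,0,0],
  ],
  gripper=[0.025,0.025,0.025,0.025,0.025,0.025,0.025,0.025,0.025,0.025],
)

```text
time: 15.57
tool_pos: [0.6705, 0.1672, 0.0067]
tcp_rot: [-3.141, 0.001, -0.003]
wrist_force: [-0.5, -0.3, 0.4]
width: 0.29
grip_force: 0.0
```

Request:
jog_arm(
  turn=[
    [0,0,0],
    [0,0,0],
    [0,0,0],
    [0,0,0],
    [0,0,0],
    [0,0,0],
    [0,0,0],
    [0,0,0],
    [0,0,0],
    [0,0,0],
    [0,0,0],
    [0,0,0],
    [0,0,0],
    [0,0,0],
  ],
  delta_pos=[
    [0,0,-0.025],
    [0,0,-0.025],
    [0,0,-0.025],
    [0,0,-0.025],
    [0,0,-0.025],
    [0,0,-0.025],
    [0,0,-0.025],
    [-0.02,0.01,0],
    [-0.02,0.01,0],
    [-0.02,0.01,0],
    [-0.02,0.01,0],
    [-0.02,0.01,0],
    [-0.02,0.01,0],
    [0,0,0],
  ],
  gripper=[0.025,0.025,0.025,0.025,0.025,0.025,0.025,0.025,0.025,0.025,0.025,0.025,0.025,0.025],
)

```text
time: 16.73
tool_pos: [0.544, 0.1058, 0.1805]
tcp_rot: [3.14, -0.001, -0.007]
wrist_force: [-0.2, -0.4, -0.2]
width: 0.294
grip_force: 0.0
```

```bash
python3 - <<'E'
from h import *
im=vision.read_camera("scene");cv2.imwrite("pics/s6.png",im[:,:,::-1])
E
```

```text
(no output)
```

View pics/s6.png

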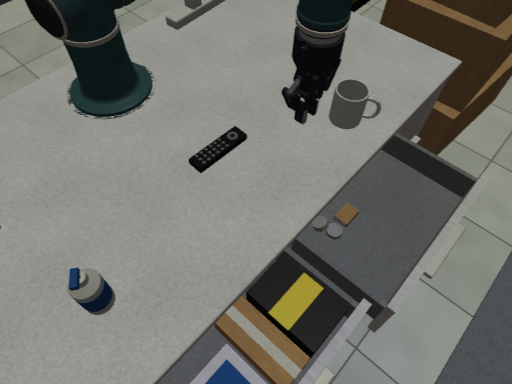

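The matchbox (346,215) and both tealights (320,223 and 335,230) lie in the empty drawer. The mug, bottle and remote haven't moved, and the arm is clear.

```bash
python3 -c "
from workcell import ticket
print(ticket.finish_job())"
```

```text
the job is handed in; nothing more can be done
None
```

Both tealights and the matchbox were swept off the front edge and lie in the empty drawer, the mug, bottle and remote look unmoved in the last camera view, and the job is handed in with the arm clear; the hand-in gave no verdict.

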